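# Open the stock cage past its sagging bolt

### The arm

A 7-joint arm with a two-finger parallel gripper is mounted at the origin on the work surface. World frame = base frame: x ahead of the robot, y to its left, z up, the work surface at z = 0. Lengths are in mm, angles in degrees, forces in N, time in s.
With the tool pointing down it reaches from about 400 to 750 mm from the base axis. Payload 19.5 kg.
Tool frame: the origin (TCP) lies midway between the tips of the shut fingers; the grasp point (between the pads) lies 19 mm behind it; z points along the fingers, x is the direction in which the jaws open and shut, and the axes are right-handed (so a half turn about z gives the same grasp; the last joint's range is limited). The gripper opens to 85 mm and grips with 20 to 120 N. Pads are 22 mm wide; open, the fingers measure 114 mm over their backs; the gripper's body (76 mm by 85 mm) begins 54 mm behind the grasp point. The pads swing forward as they close: fully open they stand 13 mm farther back than shut.
Start: joints at [61.782, 40.479, -1.581, 85.061, 1.261, 54.483, -4.326], TCP at [250.508, -517.531, 208.068] pointing down, gripper open.
Joint ranges: [-155.06, 155.06], [-18.47, 123.98], [-90, 86.84], [0, 140.48], [-83.41, 263.41], [0, 116], [-161.91, 161.91]. Speed limits (degrees/s): [108.29, 108.29, 147.25, 147.25, 172.46, 172.46, 172.46].

### API

Orientations are given as [roll, pitch, yaw] about the fixed x, y, z axes, in that order (R = Rz(yaw) Ry(pitch) Rx(roll)).
In Python, from station import manip gives the robot as it stands. The module is installed in compiled form; this text tells all that it offers.
- The arm moves only by the tool step_arm, never from a script. Its argument "targets" is a list that holds one entry, the list of rows, each a list of 7 numbers: the shift along the tool's x, y, z in units of 300 mm (1.0 is 300 mm), then the turn, a rotation vector about the tool's x, y, z in units of 360 degrees (1.0 is 360 degrees), then the opening, from -1 (shut) to 1 (fully open), so that 0 is half open. In form: [[[tx, ty, tz, rx, ry, rz, grip], ...]]. A call has 1 to 8 rows; each row shifts and turns the commanded pose from where the row before left it, along the tool's axes as they then stand; what a row does not reach is not made up. A row lasts 1/10 s, in which the tool goes at most 50 mm and 8.59 degrees, less where a joint would pass 70% of its speed; a pose out of reach is approached as far as the arm can. A call with a number of a shift or a turn outside -1 to 1 is refused whole. A call with a gripper value outside its range is refused whole. The fingers move at their own pace and stop on an object; "force" is the grip in N (left out, the last holds). Time passes only in rows, so rows that do not move let the fingers close. It gives the time, the measured TCP pose, the force and the opening at its end, in the units of the state.
- manip.observe(): the state, without advancing time (a new reading comes with each control period).
- manip.capture(name): name is "side" or "top" or "wrist"; returns (picture, depth): 384x512x3 uint8, red, green, blue; 384x512 float32, mm along the optical axis (not along the pixel's ray), 0 where there is no reading.
- manip.get_calibration(name): a dict with "intrinsics" (3x3 intrinsics, pixels), "R" (3x3) and "t" (3): a world point X has camera coordinates R X + t. Camera axes: x right, y down, z forward; pixel columns grow to the right and rows downward; lengths in mm; the calibration is good to about 2 mm. A picture is of the moment at which its call begins: read the wrist's pose just before it. get_calibration takes no time and is no camera call; for the wrist camera it gives the pose at the moment of the call.
- manip.hand_in(): hands the job in, once; it reports no verdict.
Trained networks look in the newest picture that a camera, given by its name, has taken for a name from the list of things; names that differ only in an ending like _2 or _b are one class to them, and where a whole thing is asked for, a point or a joint stands for the part that bears it (a point fixed in the world has none). Each returns a list of dicts, best first, with "score" (0 to 1); they miss things now and then, are a little off and sometimes report something else, mostly with a low value. They report only what shows in the picture. A call takes as long as a camera call. They do not tell look-alikes from the thing itself.
- manip.recognise(camera, thing): "centre" ([x, y, z] in mm, in world coordinates, good to about 4 mm: the middle of the surface that is visible of it).
- manip.place_of(camera, thing): "centre" ([x, y, z] in mm, in world coordinates, good to about 4 mm: a listed point, or the origin of a listed thing).
The state is a dict: "t": time; "joint_positions": joint angles; "qd": joint speeds; "tau": joint torques, N m; "position": TCP position; "ee_rot": TCP orientation; "ft_force": force on the tool from outside, world axes, zero at the start; "ft_torque": the same for the moment, N m; "gripper_width": opening from 0.0 (shut) to 1.0 (fully open).
Only numpy, scipy, OpenCV 4.12 (cv2) and the standard library are available. Lean on these libraries where they do the work, as an engineer would, in place of code of your own. Each camera call takes 0.05 s, during which the arm holds its last target.

### The job

The ear defenders stand in the way of the stock cage's gate: hang them by their headband over the steel rail and let go of them. Then take the sagging bolt on top of the gate by its knob, lift its nose over the bent keeper while drawing it, and swing the sprung gate towards you until its free edge stands about 80 mm open. Finish still gripping the knob and holding the gate ajar there, with all the other things left where they are.

Things in the scene. Friction and masses are not known exactly. Their poses are not given: they have to be found in the camera images.
- ears: Rigid ear defenders, 0.2 kg, standing on two grey cups as an upside-down U in the local y-z plane. Origin: centre of the underside. Cups' inner faces at y = +-45 mm, outer at +-77 mm, 60 mm deep (x), 75 mm high. A black band, 20 mm wide, joins them over the top; on its crown a black cushion 30 mm wide (x), 50 mm long (y), 132 to 154 mm above the origin.
- ears_crown (a point): Middle of the cushion's flat underside, 132 mm above the ear defenders' origin; this rests on the rail. Grip the cushion from above across its 30 mm (local x) by the upper 18 mm, so that the fingertips do not reach below it onto the rail.
- rail: Fixed round steel rail along its local y, 16 mm thick, 220 mm between its two posts, its top 180 mm above the table; posts 20 mm thick, feet 70 mm across. Origin: on the table under the bar's middle. The hung ear defenders' x axis runs along the rail, one cup on each side, their origin 48 mm above the table.
- cage: Grey wire stock cage, 400 mm wide (y), 220 mm deep (x), 125 mm high, fixed. Origin: centre of the underside. Its -x side faces the robot and has the gate: gate plane at local x = -110 mm, hinge line at y = +170 mm, free edge at y = -120 mm. Beyond it stands a fixed post (y = -127 to -189 mm) with the keeper on top.
- keeper: Bent steel keeper on the fixed post, 34 mm long along the bolt, axes as the cage. Origin: centre of its underside, 125 mm above the table. The bolt's nose lies between its 45 mm high front cheek and its back cheek; its lip, bent up on the gate's side (local y about +13 mm, 17 mm high), hooks the sagging nose: raise the nose by at least 11 mm to pass.
- bolt: Sagging bolt on the gate's top: 12 mm steel rod along local y, 0.25 kg, in two staples (50 and 100 mm from the knob towards the keeper, tops 185 mm above the table). Origin: on the rod's axis under the knob, 150 mm above the table when sagging. Nose at y = -165 to -177 mm, reaching 12 mm below the rod. Lifts up to 18 mm and falls back by its weight. Drawn towards the hinge (+y), 1 N drag.
- bolt_knob (a point): Centre of the bolt's upright black knob, 26 mm diameter, 24 mm high, 30 mm above the rod's axis, so 180 mm above the table while the bolt sags (knob top 192 mm).
- bolt_draw (a joint): How far the bolt is drawn, in m: 0 fully shot, 0.045 fully drawn. The sagging nose meets the keeper's lip at about 0.007; clear of the keeper above about 0.030.
- gate (a joint): Gate angle in rad, 0 shut, growing as the free edge swings towards the robot (cage -x); axis vertical. Sprung shut (about 0.18 N m at 0, 0.32 N m at 0.28 rad): it closes if let go. The leaf is 290 mm wide, so 80 mm open is 0.28 rad.
- gate_hinge (a point): On the gate's hinge axis, at the height of the gate's top (125 mm).
- gate_edge (a point): Top of the gate's free edge, 290 mm from the hinge.
- carton: Bystander: small cardboard carton, 70 x 100 x 45 mm, on the cage's roof.
- jar: Bystander: clear jar, 70 mm diameter, 90 mm high.
- fitting: Bystander: brass fitting, 36 mm diameter, 40 mm high.
- bin: Bystander: open cardboard bin, 140 x 110 x 70 mm.
- driver: Bystander: screwdriver lying on the table.
- tape: Bystander: grey ring-shaped roll, 100 mm diameter, 45 mm high.
- packet: Bystander: white packet, 80 x 55 x 30 mm.
Mind the look-alikes: they are no part of the job. What is shaped like the ears but red is not meant.

How it is judged (in metres and radians):
On the way, in this order (a step that is already met when the one before it is completed fails the run):
1. the ear defenders hang over the rail, let go (contact force between ears and rail above 0.5 N and contact force between ears and the fingers below 0.05 N and x of ears_crown in the frame of rail between -0.03 and 0.03 m and y of ears_crown in the frame of rail between -0.105 and 0.105 m and z of ears_crown in the frame of rail between 0.165 and 0.195 m and angle between ears's own z axis and vertical below 0.35 rad), for 0.3 s.
2. the bolt is drawn clear of the keeper while the gate is still nearly shut (value of joint bolt_draw above 0.026 m and value of joint gate below 0.12 rad), for 0.05 s.
3. the gate is swung ajar (value of joint gate above 0.18 rad), for 0.1 s.
At the end, for the whole second after the job is handed in: Ear defenders hang still by their crown on the rail (30 mm, 0.35 rad), released; bolt drawn at least 20 mm; gate still at 0.18 to 0.40 rad (free edge 52 to 113 mm open), the fingers gripping the bolt with over 1 N; no bystander moved over 30 mm (all of step 1 and linear speed of ears below 0.06 m/s and value of joint gate between 0.18 and 0.4 rad and velocity of joint gate between -0.05 and 0.05 rad/s and value of joint bolt_draw above 0.02 m and contact force between the fingers and bolt above 1 N); the arm keeps its last pose, push and grip.
It fails at once if a bystander is moved by more than 30 mm (distance of any of carton, jar, fitting, bin, driver, tape, packet from where it was at the start of the episode above 0.03 m).
It also fails if it takes over 51 s, if anything falls off the work surface, if the arm or the gripper's body presses on something with over 40 N, if the wrist force passes 120 N, or if a joint passes its speed limit or range.

## Working session

There is one attempt and no reset: what is moved stays moved. The work goes in short steps, Python scripts to look and compute and a tool call to move; the robot and the scene stay as the last step left them, time stands still between calls to the robot, and variables do not carry over. Pictures are saved under pics/ and viewed, and the job is handed in when it is done.

Besides the shell and the picture viewer there is one more tool, called after "Call:" in YAML: its name, and indented under it one key for each argument. step_arm: Moves the arm, as the interface text tells. Its arguments: {"type":"object","properties":{"targets":{"type":"array","items":{"type":"array","items":{"type":"array","items":{"type":"number","minimum":-1,"maximum":1}}}},"force":{"type":"number"}},"required":["targets"]}

```bash
mkdir -p pics; python3 - <<'E'
from station import manip
import cv2,json
s=manip.observe(); print({k:s[k] for k in s if k in('t','position','ee_rot','gripper_width','ft_force')})
for c in ('side','top','wrist'):
    p,d=manip.capture(c); cv2.imwrite(f'pics/{c}0.png',p[:,:,::-1])
    cal=manip.get_calibration(c); print(c,cal)
print(manip.observe()['t'])
E
```

```text
{'t': 0.0, 'position': array([ 250.40756778, -517.30817037,  207.63793657]), 'ee_rot': array([ 1.79999150e+02,  6.05252438e-02, -6.41713407e+01]), 'ft_force': array([-0.77781008,  0.70975355,  0.63822831]), 'gripper_width': 0.9955741417187766}
side {'intrinsics': array([[366.82325688,   0.        , 253.9232046 ],
       [  0.        , 366.82325688, 190.06023664],
       [  0.        ,   0.        ,   1.        ]]), 'R': array([[-0.69303592, -0.7207944 , -0.01251567],
       [-0.52122298,  0.51299276, -0.68203008],
       [ 0.49802391, -0.46614789, -0.73121702]]), 't': array([404.14988359, 378.46450849, 894.12696764])}
top {'intrinsics': array([[356.00122977,   0.        , 257.09250313],
       [  0.        , 356.00122977, 192.66144781],
       [  0.        ,   0.        ,   1.        ]]), 'R': array([[-0.01474383, -0.99982847,  0.0112092 ],
       [-0.9910967 ,  0.01312965, -0.1324951 ],
       [ 0.1323252 , -0.01306289, -0.99112028]]), 't': array([   7.32233752,  551.82380154, 1059.60594147])}
wrist {'intrinsics': array([[334.71717359,   0.        , 255.09388054],
       [  0.        , 334.71717359, 194.37843736],
       [  0.        ,   0.        ,   1.        ]]), 'R': array([[ 0.43557647, -0.90014983, -0.00184706],
       [-0.86816194, -0.42063815,  0.26335983],
       [-0.23784026, -0.1131098 , -0.9646959 ]]), 't': array([-573.48731557,  -34.13260268,  379.5278503 ])}
0.15
```

View pics/side0.png

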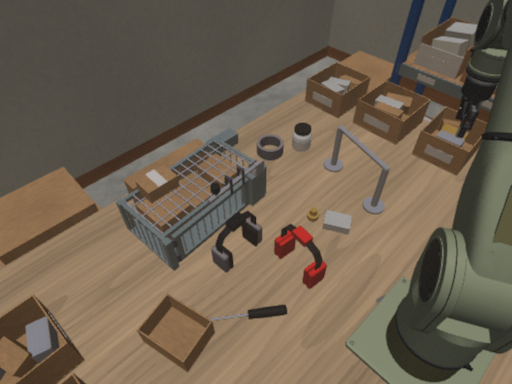

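View pics/top0.png

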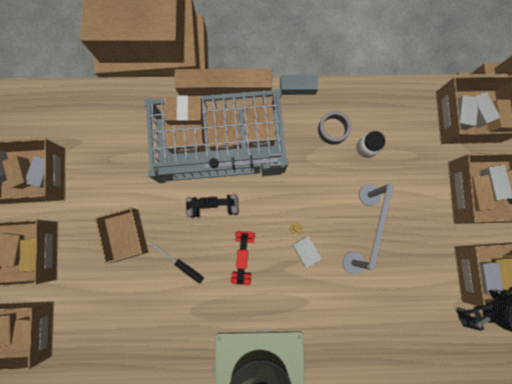

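```bash
python3 - <<'E'
from station import manip
import numpy as np
for c in ('side','top'):
    for th in ('ears','ears_crown','rail','cage','keeper','bolt_knob','gate_hinge','gate_edge'):
        print(c,th,[(np.round(r['centre'],0).tolist(),round(r['score'],2)) for r in manip.place_of(c,th)])
print(manip.observe()['t'])
E
```

```text
side ears [([510.0, 137.0, 6.0], 0.86), ([357.0, 48.0, -0.0], 0.81)]
side ears_crown [([356.0, 48.0, 130.0], 0.95), ([512.0, 138.0, 129.0], 0.71)]
side rail [([625.0, -51.0, 125.0], 0.66)]
side cage [([722.0, 118.0, -2.0], 0.82)]
side keeper [([625.0, -53.0, 129.0], 0.45)]
side bolt_knob [([614.0, 115.0, 182.0], 0.69), ([612.0, 120.0, 150.0], 0.43)]
side gate_hinge [([601.0, 283.0, 127.0], 0.91), ([512.0, 141.0, 1.0], 0.29)]
side gate_edge [([620.0, -8.0, 132.0], 0.95)]
top ears [([512.0, 139.0, 1.0], 0.77), ([358.0, 46.0, 2.0], 0.72)]
top ears_crown [([513.0, 137.0, 134.0], 0.92), ([358.0, 49.0, 132.0], 0.79), ([370.0, -150.0, 1.0], 0.66)]
top rail [([778.0, 207.0, 124.0], 0.17)]
top cage [([725.0, 117.0, -1.0], 0.81)]
top keeper [([630.0, -54.0, 125.0], 0.46)]
top bolt_knob [([616.0, 118.0, 180.0], 0.53)]
top gate_hinge [([603.0, 274.0, 122.0], 0.7), ([439.0, -117.0, -0.0], 0.65)]
top gate_edge [([625.0, -7.0, 129.0], 0.91)]
0.95
```

The top view shows two ear-defender shapes: grey/black at about (212,205), world (511,138), and red at (242,258), world (357,48). By the description the grey/black pair is the one I want. The rail runs (388,188)–(373,267) in the top view. Next I'll check the choice in a crop and measure yaws and the rail.

```bash
cat > h.py <<'E'
from station import manip
import numpy as np, cv2
def cloud(c):
    p,d=manip.capture(c); cal=manip.get_calibration(c)
    K,R,t=cal['intrinsics'],np.array(cal['R']),np.array(cal['t'])
    v,u=np.mgrid[0:384,0:512]
    X=np.stack([(u-K[0,2])/K[0,0]*d,(v-K[1,2])/K[1,1]*d,d],-1)
    W=(X-t)@R
    W[d<=0]=np.nan
    return p,d,W
def proj(c,P):
    cal=manip.get_calibration(c);q=np.array(cal['R'])@np.array(P)+cal['t'];q=np.array(cal['intrinsics'])@q;return q[:2]/q[2]
E
python3 - <<'E'
from h import *
for c in('top','side'):
    p,d,W=cloud(c)
    x,y,z=W[...,0],W[...,1],W[...,2]
    m=(z>160)&(z<200)&(x>300)&(x<650)&(y<-100)&(y>-450)
    P=W[m]; 
    L=cv2.fitLine(P[:,:2].astype(np.float32),cv2.DIST_HUBER,0,.01,.01).ravel()
    pr=(P[:,:2]-L[2:])@L[:2]
    print(c,len(P),L,'yaw of y axis',np.degrees(np.arctan2(L[1],L[0])),'ends',L[2:]+L[:2]*pr.min(),L[2:]+L[:2]*pr.max(),'ztop',np.nanpercentile(P[:,2],[50,95]))
    mm=L[2:]+L[:2]*(pr.min()+pr.max())/2; print('mid',mm)
    m=(z>135)&(z<170)&(abs(x-511)<60)&(abs(y-138)<60)
    P=W[m];print('cushion',len(P),P.mean(0),np.percentile(P[:,2],[50,95]),cv2.minAreaRect(P[:,:2].astype(np.float32)))
    m=(z>30)&(z<170)&(abs(x-511)<70)&(abs(y-138)<110)
    P=W[m]; L=cv2.fitLine(P[:,:2].astype(np.float32),cv2.DIST_HUBER,0,.01,.01).ravel();print('ears dir',np.degrees(np.arctan2(L[1],L[0])),L[2:],cv2.minAreaRect(P[:,:2].astype(np.float32)))
    if c=='top':
        crops=[cv2.resize(p[170:240,170:270],None,fx=5,fy=5,interpolation=2)]
        cv2.imwrite('pics/crop1.png',crops[0][:,:,::-1])
        cv2.imwrite('pics/crop2.png',cv2.resize(p[80:200,140:300],None,fx=5,fy=5,interpolation=2)[:,:,::-1])
E
```

```text
top 579 [ 9.5912397e-01 -2.8298616e-01  4.3759909e+02 -3.2451395e+02] yaw of y axis -16.438509 ends [ 326.84400675 -291.83604739] [ 555.58850008 -359.3263081 ] ztop [177.91640903 181.34174684]
mid [ 441.21625341 -325.58117775]
cushion 320 [512.68564405 134.14604797 148.27798986] [152.41724601 156.67666686] ((513.0682373046875, 135.02359008789062), (29.983898162841797, 106.17691802978516), 3.32405161857605)
ears dir -84.71315 [509.79517 132.88135] ((512.6461791992188, 134.19976806640625), (58.788848876953125, 152.3480987548828), 3.1464407444000244)
side 386 [ 9.604145e-01 -2.785749e-01  4.289802e+02 -3.177413e+02] yaw of y axis -16.175165 ends [ 322.96175604 -286.98991718] [ 550.61073145 -353.02108579] ztop [178.04832586 181.90125194]
mid [ 436.78624374 -320.00550148]
cushion 331 [507.35397714 143.30668912 147.83717256] [151.49762982 156.41346022] ((509.743896484375, 141.077880859375), (30.977176666259766, 103.86113739013672), 2.5377132892608643)
ears dir -87.83429 [503.94562 147.09592] ((508.9794921875, 138.67913818359375), (58.98890686035156, 153.55093383789062), 2.8187198638916016)
```

```bash
sleep 1; ls pics
```

```text
crop1.png
crop2.png
side0.png
top0.png
wrist0.png
```

View pics/crop1.png

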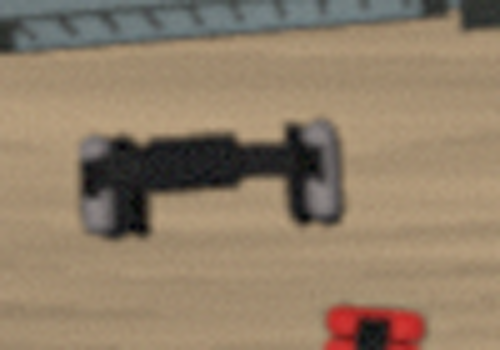

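View pics/crop2.png

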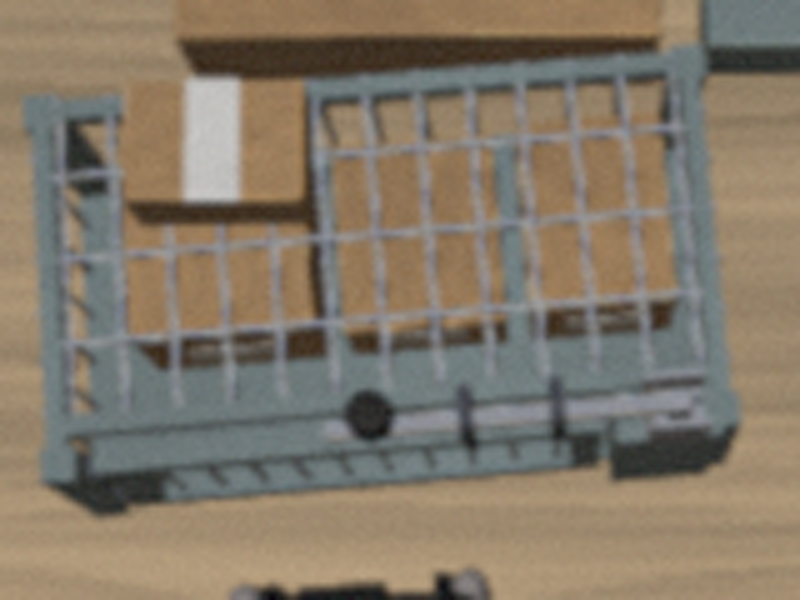

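Crop 1 confirms it: grey cups with a black band and cushion, with the red pair only at the crop's edge. Crop 2 shows the knob at (368,415), staples at (465,410) and (557,410), and the keeper at (675,400). Now planning the reach.

```bash
cat >> h.py <<'E'
from scipy.spatial.transform import Rotation as Ro
def rows(p0,yaw0,p1,yaw1,n,grip,show=True):
    """straight line, tool down; rows in tool axes"""
    p0=np.array(p0,float);p1=np.array(p1,float);out=[]
    for i in range(n):
        y=np.radians(yaw0+(yaw1-yaw0)*i/n); d=(p1-p0)/n
        R=np.array([[np.cos(y),np.sin(y),0],[np.sin(y),-np.cos(y),0],[0,0,-1]])
        s=R.T@d/300; out.append([*np.round(s,4),0,0,round(-(yaw1-yaw0)/n/360,5),grip])
    if show:
        print('step mm',np.linalg.norm((p1-p0)/n),'deg',(yaw1-yaw0)/n)
        print([[float(v)+0 for v in r] for r in out])
    return out
def st():
    s=manip.observe();print(round(s['t'],2),np.round(s['position'],1),np.round(s['ee_rot'],2),'F',np.round(s['ft_force'],1),'w',round(s['gripper_width']*85,1));return s
E
python3 - <<'E'
from h import *
s=st()
a=(400,-200,330)
rows(s['position'],-64.2,a,-32.2,8,1)
rows(a,-32.2,(511,138,300),3.,9,1)
E
```

```text
1.05 [ 250.5 -517.5  208.1] [ 1.800e+02  1.000e-02 -6.417e+01] F [ 0.5 -0.6  0.3] w 84.9
step mm 46.443171808531325 deg 4.0
[[-0.092, -0.1137, -0.0508, 0.0, 0.0, -0.01111, 1.0], [-0.0838, -0.1198, -0.0508, 0.0, 0.0, -0.01111, 1.0], [-0.0753, -0.1254, -0.0508, 0.0, 0.0, -0.01111, 1.0], [-0.0664, -0.1303, -0.0508, 0.0, 0.0, -0.01111, 1.0], [-0.0571, -0.1346, -0.0508, 0.0, 0.0, -0.01111, 1.0], [-0.0476, -0.1383, -0.0508, 0.0, 0.0, -0.01111, 1.0], [-0.0378, -0.1413, -0.0508, 0.0, 0.0, -0.01111, 1.0], [-0.0279, -0.1436, -0.0508, 0.0, 0.0, -0.01111, 1.0]]
step mm 39.66915647336911 deg 3.9111111111111114
[[-0.0319, -0.1278, 0.0111, 0.0, 0.0, -0.01086, 1.0], [-0.0231, -0.1297, 0.0111, 0.0, 0.0, -0.01086, 1.0], [-0.0142, -0.131, 0.0111, 0.0, 0.0, -0.01086, 1.0], [-0.0053, -0.1317, 0.0111, 0.0, 0.0, -0.01086, 1.0], [0.0037, -0.1317, 0.0111, 0.0, 0.0, -0.01086, 1.0], [0.0127, -0.1311, 0.0111, 0.0, 0.0, -0.01086, 1.0], [0.0216, -0.13, 0.0111, 0.0, 0.0, -0.01086, 1.0], [0.0304, -0.1282, 0.0111, 0.0, 0.0, -0.01086, 1.0], [0.0391, -0.1258, 0.0111, 0.0, 0.0, -0.01086, 1.0]]
```

Call:
step_arm:
  targets:
    - [[-0.092, -0.114, -0.051, 0, 0, -0.011, 1], [-0.084, -0.12, -0.051, 0, 0, -0.011, 1], [-0.075, -0.125, -0.051, 0, 0, -0.011, 1], [-0.066, -0.13, -0.051, 0, 0, -0.011, 1], [-0.057, -0.135, -0.051, 0, 0, -0.011, 1], [-0.048, -0.138, -0.051, 0, 0, -0.011, 1], [-0.038, -0.141, -0.051, 0, 0, -0.011, 1], [-0.028, -0.144, -0.051, 0, 0, -0.011, 1]]
  force: 40

```text
t: 1.85
position: [401.0, -198.6, 331.3]
ee_rot: [180.0, -0.0, -32.3]
ft_force: [0.7, -0.6, 0.9]
gripper_width: 1.002
```

Tracking is good, so I'll continue to just above and short of the ears.

Call:
step_arm:
  targets:
    - [[-0.032, -0.128, 0.011, 0, 0, -0.011, 1], [-0.023, -0.13, 0.011, 0, 0, -0.011, 1], [-0.014, -0.131, 0.011, 0, 0, -0.011, 1], [-0.005, -0.132, 0.011, 0, 0, -0.011, 1], [0.004, -0.132, 0.011, 0, 0, -0.011, 1], [0.013, -0.131, 0.011, 0, 0, -0.011, 1], [0.022, -0.13, 0.011, 0, 0, -0.011, 1], [0.03, -0.128, 0.011, 0, 0, -0.011, 1]]

```text
t: 2.65
position: [500.6, 101.6, 304.1]
ee_rot: [-180.0, -0.0, -0.7]
ft_force: [-0.3, -1.1, -0.3]
gripper_width: 0.995
```

```bash
python3 - <<'E'
from h import *
s=st()
p,d,W=cloud('wrist'); cv2.imwrite('pics/w1.png',p[:,:,::-1])
for th in ('ears_crown','bolt_knob','keeper','gate_edge'):
    print(th,[(np.round(r['centre'],1).tolist(),round(r['score'],2)) for r in manip.place_of('wrist',th)])
x,y,z=W[...,0],W[...,1],W[...,2]
m=(z>148)&(z<170)&(abs(x-511)<40)&(abs(y-138)<60)
P=W[m];print(len(P),cv2.minAreaRect(P[:,:2].astype(np.float32)),np.percentile(P[:,2],[5,50,95]))
E
```

```text
2.65 [500.6 101.6 304.1] [-1.8e+02 -1.0e-02 -6.6e-01] F [-0.3 -1.1 -0.3] w 84.6
ears_crown [([512.6, 141.0, 132.2], 0.91), ([357.6, 45.1, 133.1], 0.79)]
bolt_knob [([613.3, 117.4, 181.3], 0.82)]
keeper [([627.7, -49.2, 130.6], 0.97)]
gate_edge [([626.1, -5.4, 123.3], 0.78)]
1681 ((512.08544921875, 144.11474609375), (29.98258399963379, 49.883487701416016), 3.7689332962036133) [151.8594076  153.67375387 154.96671745]
```

View pics/w1.png

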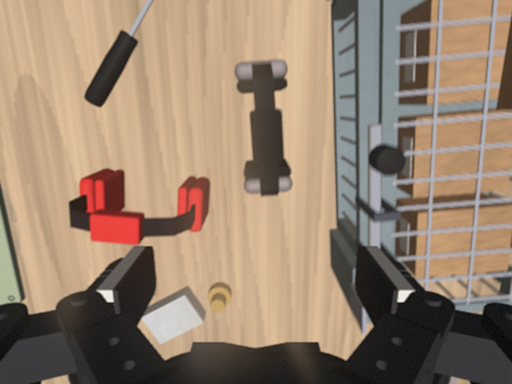

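The picture shows the grey pair with its cushion at (267,135), the red pair at (140,205) well apart, and the knob at (386,158). Depth and network agree on (512,142) and yaw 3.8.

```bash
python3 - <<'E'
from h import *
s=st()
rows(s['position'],s['ee_rot'][2],(512,142,200),3.8,3,1)
rows((512,142,200),3.8,(512,142,139),3.8,3,1)
E
```

```text
2.9 [500.2  99.6 304.1] [ 1.7998e+02  1.0000e-02 -8.5000e-01] F [ 0.5 -0.3  0.1] w 85.0
step mm 37.659210995470836 deg 1.5494816585002216
[[0.0124, -0.0473, 0.1156, 0.0, 0.0, -0.0043, 1.0], [0.0136, -0.047, 0.1156, 0.0, 0.0, -0.0043, 1.0], [0.0149, -0.0466, 0.1156, 0.0, 0.0, -0.0043, 1.0]]
step mm 20.333333333333332 deg 0.0
[[0.0, 0.0, 0.0678, 0.0, 0.0, 0.0, 1.0], [0.0, 0.0, 0.0678, 0.0, 0.0, 0.0, 1.0], [0.0, 0.0, 0.0678, 0.0, 0.0, 0.0, 1.0]]
```

Call:
step_arm:
  targets:
    - [[0.012, -0.047, 0.116, 0, 0, -0.0043, 1], [0.014, -0.047, 0.116, 0, 0, -0.0043, 1], [0.015, -0.047, 0.116, 0, 0, -0.0043, 1], [0, 0, 0.068, 0, 0, 0, 1], [0, 0, 0.068, 0, 0, 0, 1], [0, 0, 0.068, 0, 0, 0, 1], [0, 0, 0, 0, 0, 0, 1]]

```text
t: 3.6
position: [511.3, 141.1, 137.0]
ee_rot: [179.9, 0.2, 3.7]
ft_force: [0.1, 0.1, 0.8]
gripper_width: 0.996
```

Call:
step_arm:
  targets:
    - [[0, 0, 0, 0, 0, 0, -1], [0, 0, 0, 0, 0, 0, -1], [0, 0, 0, 0, 0, 0, -1], [0, 0, 0, 0, 0, 0, -1], [0, 0, 0, 0, 0, 0, -1], [0, 0, 0, 0, 0, 0, -1], [0, 0, 0, 0, 0, 0, -1]]
  force: 40

```text
t: 4.3
position: [512.1, 142.5, 138.6]
ee_rot: [-180.0, -0.0, 3.8]
ft_force: [-0.0, 0.5, 0.0]
gripper_width: 0.002
```

```bash
python3 - <<'E'
from h import *
s=st()
p,d=manip.capture('side')[:2]; cv2.imwrite('pics/s2.png',cv2.resize(p[180:290,180:330],None,fx=5,fy=5,interpolation=2)[:,:,::-1])
E
```

```text
4.3 [512.1 142.5 138.6] [-179.99   -0.      3.83] F [-0.   0.5  0. ] w 0.2
```

View pics/s2.png

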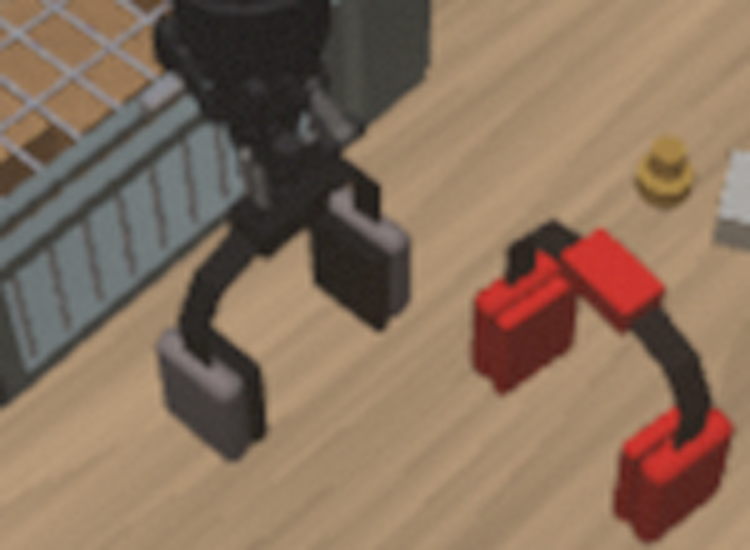

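The width reads 0.2 mm, yet the fingers look apart in the picture, on both sides of the cushion. I'll check with the wrist camera before moving.

```bash
python3 - <<'E'
from h import *
s=st()
p,d,W=cloud('wrist'); cv2.imwrite('pics/w2.png',p[:,:,::-1])
p,d,W=cloud('side'); cv2.imwrite('pics/s3.png',cv2.resize(p[190:260,200:280],None,fx=8,fy=8,interpolation=2)[:,:,::-1])
s=st()
E
```

```text
4.35 [512.1 142.5 138.5] [-180.      0.      3.83] F [0.5 1.1 0.2] w 0.2
4.45 [512.  142.6 138.5] [-179.99    0.      3.83] F [-0.2  0.2 -0.8] w 0.1
```

View pics/w2.png

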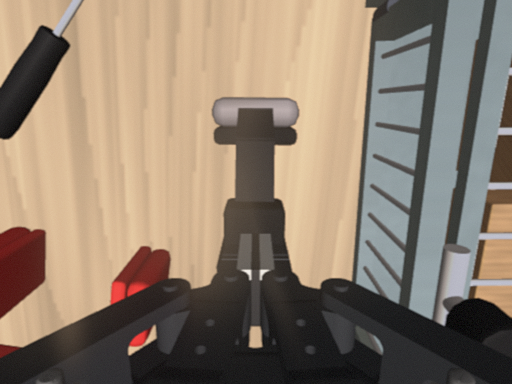

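View pics/s3.png

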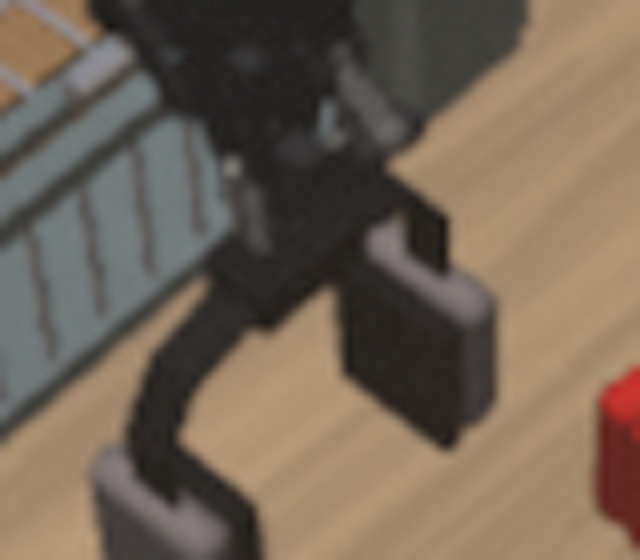

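```bash
python3 - <<'E'
from h import *
s=st()
print(proj('wrist',s['position']),proj('wrist',s['position']+[0,0,19]), proj('wrist',(512,142,154)),proj('side',s['position']))
p,d,W=cloud('wrist')
for v in range(205,310,8): print(v,[ (np.round(W[v,u]).tolist()) for u in (232,246,256,264)])
E
```

```text
4.45 [512.  142.6 138.5] [-179.99    0.      3.83] F [-0.2  0.2 -0.8] w 0.1
[255.17931408 234.6027771 ] [255.19353821 249.66667164] [255.01680206 247.6565205 ] [233.28995888 223.78459762]
205 [[499.0, 161.0, 147.0], [506.0, 162.0, 148.0], [511.0, 162.0, 148.0], [515.0, 162.0, 148.0]]
213 [[500.0, 159.0, 155.0], [507.0, 160.0, 154.0], [511.0, 160.0, 153.0], [515.0, 160.0, 154.0]]
221 [[500.0, 155.0, 154.0], [507.0, 156.0, 155.0], [512.0, 156.0, 154.0], [515.0, 156.0, 155.0]]
229 [[500.0, 151.0, 154.0], [507.0, 152.0, 154.0], [512.0, 152.0, 155.0], [516.0, 152.0, 154.0]]
237 [[501.0, 147.0, 154.0], [507.0, 154.0, 170.0], [512.0, 155.0, 171.0], [515.0, 154.0, 170.0]]
245 [[501.0, 150.0, 170.0], [508.0, 154.0, 179.0], [512.0, 154.0, 179.0], [515.0, 155.0, 179.0]]
253 [[502.0, 149.0, 177.0], [508.0, 153.0, 185.0], [512.0, 155.0, 187.0], [515.0, 155.0, 187.0]]
261 [[502.0, 150.0, 185.0], [508.0, 155.0, 194.0], [512.0, 154.0, 193.0], [514.0, 154.0, 193.0]]
269 [[503.0, 155.0, 201.0], [508.0, 154.0, 200.0], [512.0, 154.0, 199.0], [514.0, 154.0, 199.0]]
277 [[504.0, 156.0, 209.0], [508.0, 156.0, 207.0], [512.0, 152.0, 201.0], [514.0, 156.0, 207.0]]
285 [[504.0, 154.0, 211.0], [508.0, 155.0, 212.0], [512.0, 148.0, 200.0], [514.0, 156.0, 212.0]]
293 [[504.0, 155.0, 216.0], [508.0, 155.0, 216.0], [512.0, 145.0, 200.0], [514.0, 154.0, 213.0]]
301 [[505.0, 155.0, 220.0], [509.0, 153.0, 216.0], [512.0, 142.0, 199.0], [514.0, 152.0, 214.0]]
309 [[505.0, 160.0, 231.0], [509.0, 145.0, 210.0], [513.0, 138.0, 199.0], [515.0, 147.0, 211.0]]
```

The depth shows the shut fingers above the cushion: the finger face ends around z≈166, although the reported TCP is z=138.5. I'll lift a little and measure where the shut tips really are.

Call:
step_arm:
  targets:
    - [[0, 0, -0.1, 0, 0, 0, -1], [0, 0, -0.1, 0, 0, 0, -1], [0, 0, 0, 0, 0, 0, -1]]

```text
t: 4.8
position: [513.2, 143.0, 201.6]
ee_rot: [-179.9, -0.3, 3.8]
ft_force: [0.2, 0.1, -0.0]
gripper_width: -0.003
```

```bash
python3 - <<'E'
from h import *
s=st()
p,d,W=cloud('side'); cv2.imwrite('pics/s4.png',cv2.resize(p[170:270,200:300],None,fx=6,fy=6,interpolation=2)[:,:,::-1])
print(proj('side',s['position']), 'crop',(proj('side',s['position'])-[200,170])*6)
p,d,W=cloud('wrist'); cv2.imwrite('pics/w3.png',p[:,:,::-1]);print(proj('wrist',s['position']))
for v in range(190,290,6): print(v,[ (np.round(W[v,u]).tolist()) for u in (246,256)])
st()
E
```

```text
4.8 [513.2 143.  201.6] [-179.92   -0.25    3.82] F [ 0.2  0.1 -0. ] w -0.3
[231.52172672 208.4288156 ] crop [189.13036034 230.5728936 ]
[257.28284461 235.82194797]
190 [[505.0, 155.0, 153.0], [512.0, 155.0, 154.0]]
196 [[506.0, 151.0, 154.0], [nan, nan, nan]]
202 [[506.0, 147.0, 153.0], [512.0, 147.0, 152.0]]
208 [[506.0, 142.0, 153.0], [513.0, 143.0, 153.0]]
214 [[506.0, 138.0, 153.0], [513.0, 139.0, 153.0]]
220 [[507.0, 134.0, 154.0], [513.0, 135.0, 154.0]]
226 [[507.0, 130.0, 154.0], [514.0, 131.0, 154.0]]
232 [[507.0, 126.0, 154.0], [514.0, 126.0, 153.0]]
238 [[507.0, 154.0, 232.0], [512.0, 154.0, 232.0]]
244 [[508.0, 154.0, 238.0], [512.0, 154.0, 238.0]]
250 [[508.0, 154.0, 243.0], [512.0, 154.0, 244.0]]
256 [[508.0, 154.0, 250.0], [512.0, 154.0, 249.0]]
262 [[508.0, 154.0, 254.0], [512.0, 154.0, 254.0]]
268 [[508.0, 154.0, 259.0], [512.0, 155.0, 259.0]]
274 [[508.0, 155.0, 264.0], [512.0, 153.0, 260.0]]
280 [[508.0, 155.0, 269.0], [512.0, 151.0, 261.0]]
286 [[nan, nan, nan], [512.0, 148.0, 260.0]]
4.9 [512.2 142.4 198.7] [-1.7999e+02 -4.0000e-02  3.8200e+00] F [ 0.4 -0.1 -0.6] w 0.2
```

View pics/s4.png

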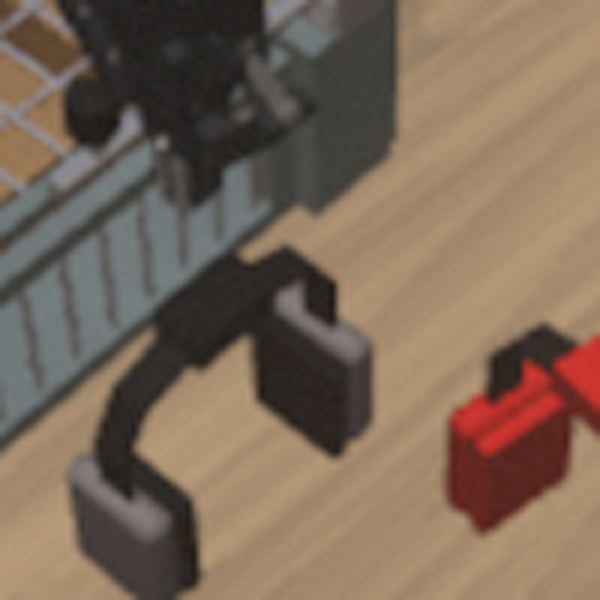

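View pics/w3.png

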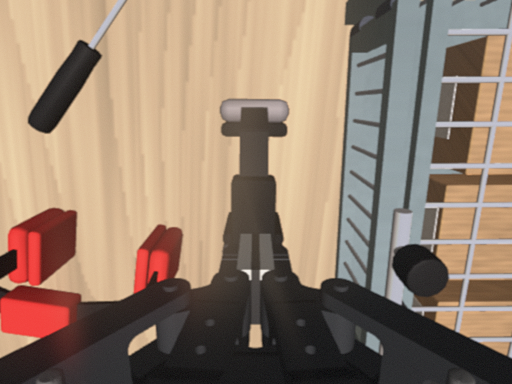

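```bash
python3 - <<'E'
from h import *
for c in ('side','top','wrist'):
    s=st()
    p,d,W=cloud(c)
    x,y,z=W[...,0],W[...,1],W[...,2]
    m=(z>158)&(z<300)&(abs(x-512)<40)&(abs(y-142)<30)
    P=W[m]
    if len(P):
        print(c,len(P),np.percentile(P[:,2],[0,1,5,20]));P=P[np.argsort(P[:,2])][:25:3];print(np.round(P).tolist())
E
```

```text
4.9 [512.2 142.4 198.7] [-1.7999e+02 -4.0000e-02  3.8200e+00] F [ 0.4 -0.1 -0.6] w 0.2
side 293 [158.1043152  226.41871958 233.41814978 249.72687397]
[[499.0, 147.0, 158.0], [515.0, 154.0, 226.0], [511.0, 155.0, 230.0], [500.0, 151.0, 232.0], [502.0, 139.0, 233.0], [515.0, 154.0, 234.0], [506.0, 155.0, 234.0], [497.0, 147.0, 235.0], [498.0, 149.0, 236.0]]
4.95 [511.9 142.3 198.1] [1.7999e+02 3.0000e-02 3.8300e+00] F [ 0.2 -0.8 -0.3] w 0.0
5.0 [511.8 142.3 197.8] [1.7999e+02 6.0000e-02 3.8300e+00] F [-0.2 -0.1 -0.2] w 0.2
wrist 24884 [225.05900203 231.58472968 246.10316371 270.96618115]
[[509.0, 154.0, 225.0], [513.0, 154.0, 226.0], [506.0, 154.0, 226.0], [515.0, 154.0, 226.0], [517.0, 155.0, 226.0], [510.0, 154.0, 226.0], [505.0, 154.0, 226.0], [515.0, 154.0, 226.0], [507.0, 154.0, 227.0]]
```

Side and wrist depth both put the shut tips at z≈226 while the reported TCP is z≈198. The real tips are therefore about 28 mm higher than reported, while x and y agree. I'll subtract 28 mm in z from now on, so the cushion grip needs a reported z of about 112.

Call:
step_arm:
  targets:
    - [[0, 0, 0, 0, 0, 0, 1], [0, 0, 0, 0, 0, 0, 1], [0, 0, 0, 0, 0, 0, 1], [0, 0, 0, 0, 0, 0, 1], [0, 0, 0.1, 0, 0, 0, 1], [0, 0, 0.1, 0, 0, 0, 1], [0, 0, 0.087, 0, 0, 0, 1], [0, 0, 0, 0, 0, 0, 1]]

```text
t: 5.85
position: [510.8, 142.2, 110.1]
ee_rot: [179.9, 0.2, 3.9]
ft_force: [0.6, -0.2, -0.6]
gripper_width: 0.997
```

Call:
step_arm:
  targets:
    - [[0, 0, 0, 0, 0, 0, -1], [0, 0, 0, 0, 0, 0, -1], [0, 0, 0, 0, 0, 0, -1], [0, 0, 0, 0, 0, 0, -1], [0, 0, 0, 0, 0, 0, -1], [0, 0, 0, 0, 0, 0, -1]]
  force: 40

```text
t: 6.45
position: [512.3, 142.6, 113.3]
ee_rot: [-180.0, -0.1, 3.8]
ft_force: [-2.4, -1.1, 11.9]
gripper_width: 0.342
```

```bash
python3 - <<'E'
from h import *
st()
p,d,W=cloud('wrist'); cv2.imwrite('pics/w4.png',p[:,:,::-1])
E
```

```text
6.45 [512.3 142.6 113.3] [-1.7998e+02 -6.0000e-02  3.8100e+00] F [-2.4 -1.1 11.9] w 29.0
```

View pics/w4.png

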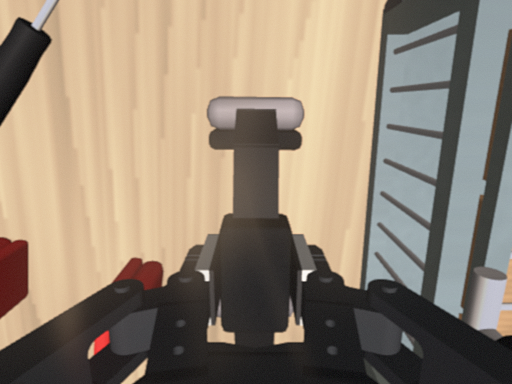

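Gripped at 29 mm. In the picture the cushion sits between both pads at (255,270). Lifting clear of the rail's height.

Call:
step_arm:
  targets:
    - [[0, 0, -0.07, 0, 0, 0, -1], [0, 0, -0.133, 0, 0, 0, -1], [0, 0, -0.15, 0, 0, 0, -1], [0, 0, -0.15, 0, 0, 0, -1], [0, 0, -0.15, 0, 0, 0, -1], [0, 0, -0.08, 0, 0, 0, -1], [0, 0, 0, 0, 0, 0, -1]]

```text
t: 7.2
position: [512.7, 142.9, 335.5]
ee_rot: [-179.9, -0.3, 3.8]
ft_force: [0.5, 0.7, -3.7]
gripper_width: 0.338
```

```bash
python3 - <<'E'
from h import *
s=st()
p,d,W=cloud('side'); cv2.imwrite('pics/s5.png',p[:,:,::-1])
x,y,z=W[...,0],W[...,1],W[...,2]
m=(z>176)&(z<190)&(x>300)&(x<600)&(y<-230)&(y>-420)
P=W[m];L=cv2.fitLine(P[:,:2].astype(np.float32),cv2.DIST_HUBER,0,.01,.01).ravel();print('rail side',L,P[:,:2].mean(0))
p,d,W=cloud('top')
x,y,z=W[...,0],W[...,1],W[...,2]
m=(z>176)&(z<190)&(x>300)&(x<600)&(y<-230)&(y>-420)
P=W[m];L=cv2.fitLine(P[:,:2].astype(np.float32),cv2.DIST_HUBER,0,.01,.01).ravel();print('rail top',L,P[:,:2].mean(0))
rows(s['position'],s['ee_rot'][2],(439,-322,s['position'][2]),-16.3,12,-1)
E
```

```text
7.2 [512.7 142.9 335.5] [-179.92   -0.27    3.82] F [ 0.5  0.7 -3.7] w 28.8
rail side [ 9.6081257e-01 -2.7719888e-01  4.2970117e+02 -3.2037274e+02] [ 429.81052613 -320.52687474]
rail top [ 9.6064132e-01 -2.7779168e-01  4.3998657e+02 -3.2647836e+02] [ 439.36823409 -326.461693  ]
step mm 39.22439163133696 deg -1.676883788423959
[[-0.029, 0.1275, 0.0, 0.0, 0.0, 0.00466, -1.0], [-0.0253, 0.1283, 0.0, 0.0, 0.0, 0.00466, -1.0], [-0.0215, 0.129, 0.0, 0.0, 0.0, 0.00466, -1.0], [-0.0177, 0.1295, 0.0, 0.0, 0.0, 0.00466, -1.0], [-0.0139, 0.13, 0.0, 0.0, 0.0, 0.00466, -1.0], [-0.0101, 0.1304, 0.0, 0.0, 0.0, 0.00466, -1.0], [-0.0063, 0.1306, 0.0, 0.0, 0.0, 0.00466, -1.0], [-0.0025, 0.1307, 0.0, 0.0, 0.0, 0.00466, -1.0], [0.0013, 0.1307, 0.0, 0.0, 0.0, 0.00466, -1.0], [0.0052, 0.1306, 0.0, 0.0, 0.0, 0.00466, -1.0], [0.009, 0.1304, 0.0, 0.0, 0.0, 0.00466, -1.0], [0.0128, 0.1301, 0.0, 0.0, 0.0, 0.00466, -1.0]]
```

View pics/s5.png

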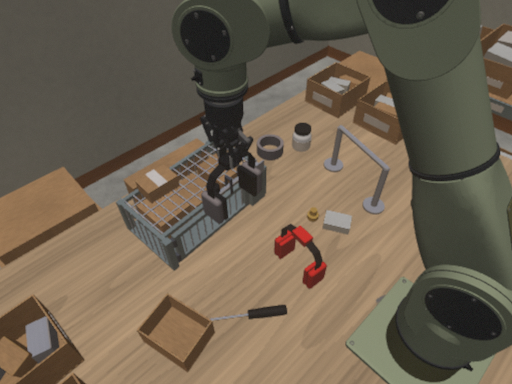

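The ears are held upright at (235,190). Both views put the rail line through about (440,-325), and it shows clearly at (360,150). Carrying the ears over.

Call:
step_arm:
  targets:
    - [[-0.029, 0.128, 0, 0, 0, 0.0047, -1], [-0.025, 0.128, 0, 0, 0, 0.0047, -1], [-0.022, 0.129, 0, 0, 0, 0.0047, -1], [-0.018, 0.13, 0, 0, 0, 0.0047, -1], [-0.014, 0.13, 0, 0, 0, 0.0047, -1], [-0.01, 0.13, 0, 0, 0, 0.0047, -1], [-0.006, 0.131, 0, 0, 0, 0.0047, -1], [-0.002, 0.131, 0, 0, 0, 0.0047, -1]]

```text
t: 8.1
position: [461.8, -169.2, 331.2]
ee_rot: [-180.0, 0.1, -9.8]
ft_force: [1.3, 0.9, -3.7]
gripper_width: 0.342
```

Call:
step_arm:
  targets:
    - [[0.001, 0.131, 0, 0, 0, 0.0047, -1], [0.005, 0.131, 0, 0, 0, 0.0047, -1], [0.009, 0.13, 0, 0, 0, 0.0047, -1], [0.012, 0.13, 0, 0, 0, 0.0047, -1], [0, 0, 0, 0, 0, 0, -1], [0, 0, 0, 0, 0, 0, -1]]

```text
t: 8.7
position: [437.0, -322.7, 330.9]
ee_rot: [-179.9, 0.1, -16.5]
ft_force: [0.2, 1.6, -2.6]
gripper_width: 0.347
```

```bash
python3 - <<'E'
from h import *
s=st()
for c in('top','side','wrist'):
    p,d,W=cloud(c); cv2.imwrite(f'pics/{c}6.png',p[:,:,::-1])
    print(c,[(np.round(r['centre'],1).tolist(),round(r['score'],2)) for r in manip.place_of(c,'ears_crown')])
s=st()
rows(s['position'],s['ee_rot'][2],(440,-324.5,250),-16.2,2,-1)
E
```

```text
8.7 [ 437.  -322.7  330.9] [-1.7994e+02  1.3000e-01 -1.6530e+01] F [ 0.2  1.6 -2.6] w 29.5
top [([438.6, -329.3, 351.2], 0.66), ([358.5, 51.2, 130.1], 0.63)]
side [([354.6, 46.5, 130.6], 0.93), ([435.6, -327.2, 347.9], 0.75)]
wrist [([436.3, -327.8, 350.9], 0.88)]
9.0 [ 437.8 -321.9  332.3] [-179.99    0.    -16.41] F [ 0.6  0.2 -2.4] w 29.2
step mm 41.170543891766506 deg 0.10309030506553363
[[0.0048, 0.0031, 0.1371, 0.0, 0.0, -0.00029, -1.0], [0.0047, 0.0031, 0.1371, 0.0, 0.0, -0.00029, -1.0]]
```

View pics/side6.png

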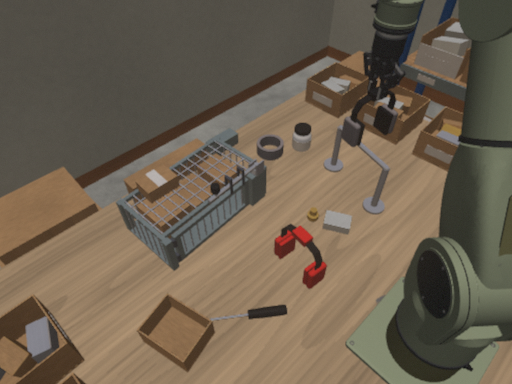

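View pics/wrist6.png

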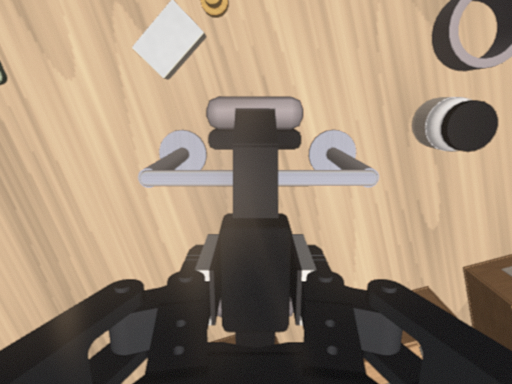

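The wrist view shows the ears aligned across the rail (bar at row 177, posts at columns 145 and 372, band centred at column 256). All three cameras put the crown at about (437,-328,350). Lowering.

Call:
step_arm:
  targets:
    - [[0.005, 0, 0.1, 0, 0, 0, -1], [0.002, 0, 0.15, 0, 0, 0, -1], [0, 0, 0.13, 0, 0, 0, -1], [0, 0, 0.08, 0, 0, 0, -1], [0, 0, 0.04, 0, 0, 0, -1], [0, 0, 0, 0, 0, 0, -1]]

```text
t: 9.6
position: [439.2, -322.5, 181.0]
ee_rot: [-180.0, 0.1, -16.4]
ft_force: [0.1, -0.5, -1.9]
gripper_width: 0.339
```

```bash
python3 - <<'E'
from h import *
s=st()
p,d,W=cloud('side'); cv2.imwrite(f'pics/side7.png',cv2.resize(p[80:220,300:440],None,fx=4,fy=4,interpolation=2)[:,:,::-1])
print([(np.round(r['centre'],1).tolist(),round(r['score'],2)) for r in manip.place_of('side','ears_crown')])
p,d,W=cloud('wrist');print([(np.round(r['centre'],1).tolist(),round(r['score'],2)) for r in manip.place_of('wrist','ears_crown')])
s=st()
E
```

```text
9.6 [ 439.2 -322.5  181. ] [-1.7995e+02  1.3000e-01 -1.6430e+01] F [ 0.1 -0.5 -1.9] w 28.8
[([436.8, -329.6, 199.3], 0.91), ([356.1, 47.0, 131.9], 0.73)]
[([439.4, -325.8, 203.0], 0.85)]
9.8 [ 440.  -323.3  183.2] [ 1.7998e+02 -8.0000e-02 -1.6470e+01] F [-0.4 -0.  -3.8] w 29.0
```

View pics/side7.png

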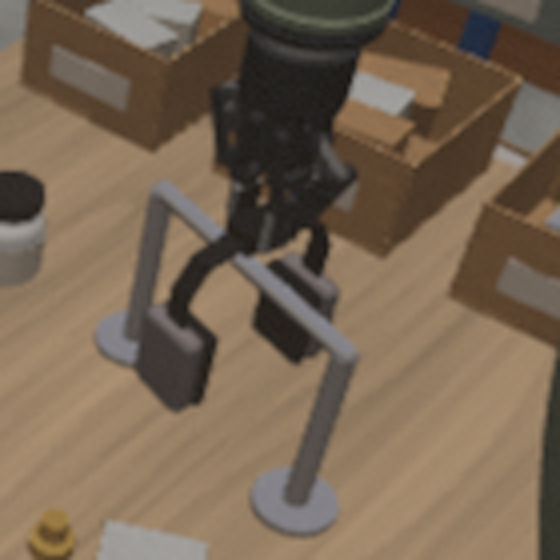

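The picture shows one cup each side of the rail, with the band just above the bar near (240,250). Lowering the last 21 mm until contact.

Call:
step_arm:
  targets:
    - [[0, 0, 0.025, 0, 0, 0, -1], [0, 0, 0.025, 0, 0, 0, -1], [0, 0, 0.017, 0, 0, 0, -1], [0, 0, 0, 0, 0, 0, -1], [0, 0, 0, 0, 0, 0, -1]]

```text
t: 10.3
position: [439.5, -323.1, 161.9]
ee_rot: [-180.0, 0.0, -16.5]
ft_force: [0.6, 0.1, -2.4]
gripper_width: 0.339
```

Call:
step_arm:
  targets:
    - [[0, 0, 0.007, 0, 0, 0, -1], [0, 0, 0, 0, 0, 0, -1]]

```text
t: 10.5
position: [439.7, -323.2, 161.1]
ee_rot: [180.0, -0.1, -16.5]
ft_force: [-5.3, 2.5, 19.0]
gripper_width: 0.338
```

Contact, with 19 N upward. I'll ease off 1.5 mm, open, and wait.

Call:
step_arm:
  targets:
    - [[0, 0, -0.005, 0, 0, 0, -1], [0, 0, 0, 0, 0, 0, 0.4], [0, 0, 0, 0, 0, 0, 0.4], [0, 0, 0, 0, 0, 0, 0.4], [0, 0, 0, 0, 0, 0, 0.4], [0, 0, 0, 0, 0, 0, 0.4]]

```text
t: 11.1
position: [439.6, -323.2, 161.5]
ee_rot: [-180.0, 0.0, -16.5]
ft_force: [0.2, -0.4, -0.7]
gripper_width: 0.699
```

```bash
python3 - <<'E'
from h import *
s=st()
p,d,W=cloud('side'); cv2.imwrite(f'pics/side8.png',cv2.resize(p[80:220,300:440],None,fx=4,fy=4,interpolation=2)[:,:,::-1])
p,d,W=cloud('wrist'); cv2.imwrite(f'pics/w8.png',p[:,:,::-1])
s=st()
E
```

```text
11.1 [ 439.6 -323.2  161.5] [-180.      0.    -16.47] F [ 0.2 -0.4 -0.7] w 59.4
11.2 [ 439.5 -323.2  161.5] [-1.800e+02  1.000e-02 -1.647e+01] F [-0.6 -0.1 -0.4] w 59.6
```

View pics/side8.png

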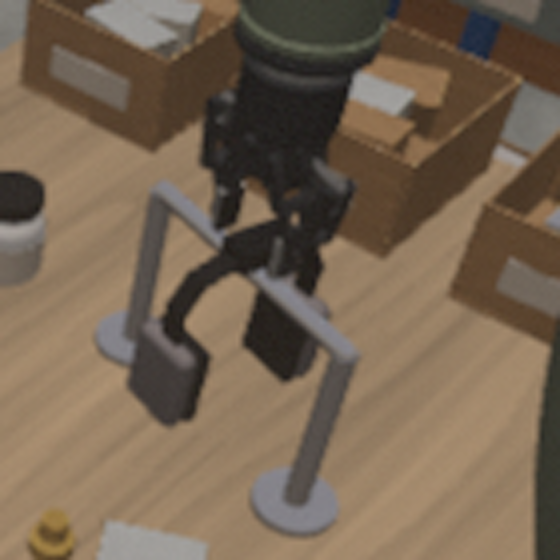

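View pics/w8.png

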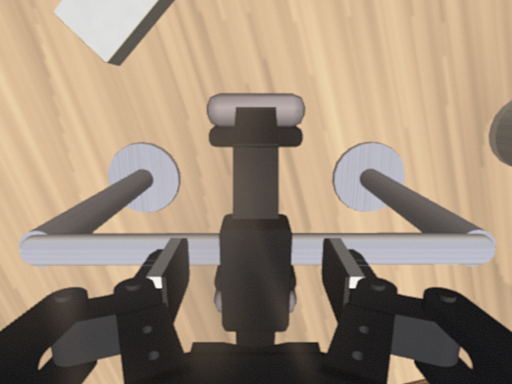

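The ears hang on the rail: cushion at (256,270), fingers open at columns 165 and 345, clear of it. Retreating straight up.

Call:
step_arm:
  targets:
    - [[0, 0, -0.05, 0, 0, 0, 0.4], [0, 0, -0.12, 0, 0, 0, 0.4], [0, 0, -0.15, 0, 0, 0, 0.4], [0, 0, -0.15, 0, 0, 0, 0.4], [0, 0, -0.08, 0, 0, 0, 0.4]]

```text
t: 11.7
position: [440.0, -323.3, 330.1]
ee_rot: [180.0, -0.2, -16.5]
ft_force: [0.4, 0.0, -1.4]
gripper_width: 0.702
```

```bash
python3 - <<'E'
from h import *
s=st()
p,d,W=cloud('side'); cv2.imwrite(f'pics/side9.png',cv2.resize(p[80:220,300:440],None,fx=4,fy=4,interpolation=2)[:,:,::-1])
print([(np.round(r['centre'],1).tolist(),round(r['score'],2)) for r in manip.place_of('side','ears_crown')])
p,d,W=cloud('top')
for th in ('ears_crown','bolt_knob','keeper','gate_edge','gate_hinge'):
    print(th,[(np.round(r['centre'],1).tolist(),round(r['score'],2)) for r in manip.place_of('top',th)])
s=st()
# route
w=(500,-60,330); 
rows(s['position'],s['ee_rot'][2],w,-5,7,0.4)
rows(w,-5,(600,117,300),4,5,0.4)
E
```

```text
11.7 [ 440.  -323.3  330.1] [179.95  -0.2  -16.48] F [ 0.4  0.  -1.4] w 59.6
[([438.0, -325.9, 180.1], 0.78), ([355.8, 47.9, 129.2], 0.63), ([442.6, -124.3, 1.8], 0.22)]
ears_crown [([442.0, -328.0, 182.8], 0.76), ([357.9, 49.1, 128.5], 0.55)]
bolt_knob [([613.7, 113.0, 183.0], 0.6)]
keeper [([629.1, -52.7, 129.0], 0.53)]
gate_edge [([624.0, -5.3, 128.7], 0.59)]
gate_hinge []
12.1 [ 439.4 -323.   325.8] [-1.7997e+02  8.0000e-02 -1.6470e+01] F [ 0.5 -0.  -0.3] w 59.5
step mm 38.56584743598798 deg 1.638240409855395
[[-0.0078, -0.1283, -0.002, 0.0, 0.0, -0.00455, 0.4], [-0.0041, -0.1285, -0.002, 0.0, 0.0, -0.00455, 0.4], [-0.0005, -0.1285, -0.002, 0.0, 0.0, -0.00455, 0.4], [0.0032, -0.1285, -0.002, 0.0, 0.0, -0.00455, 0.4], [0.0069, -0.1284, -0.002, 0.0, 0.0, -0.00455, 0.4], [0.0105, -0.1281, -0.002, 0.0, 0.0, -0.00455, 0.4], [0.0142, -0.1277, -0.002, 0.0, 0.0, -0.00455, 0.4]]
step mm 41.099391722992685 deg 1.8
[[0.0561, -0.1234, 0.02, 0.0, 0.0, -0.005, 0.4], [0.06, -0.1215, 0.02, 0.0, 0.0, -0.005, 0.4], [0.0638, -0.1196, 0.02, 0.0, 0.0, -0.005, 0.4], [0.0675, -0.1175, 0.02, 0.0, 0.0, -0.005, 0.4], [0.0711, -0.1154, 0.02, 0.0, 0.0, -0.005, 0.4]]
```

View pics/side9.png

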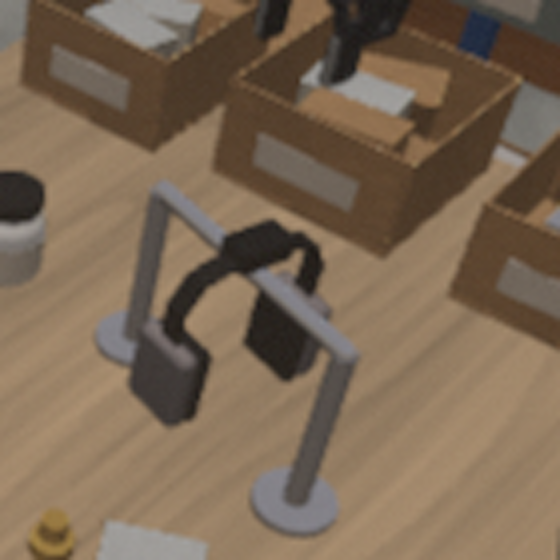

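The ears hang level on the rail, released. The crown reads about (440,-327,181) in both views. Now to the knob.

Call:
step_arm:
  targets:
    - [[-0.008, -0.128, -0.002, 0, 0, -0.0046, 0.4], [-0.004, -0.128, -0.002, 0, 0, -0.0046, 0.4], [0, -0.128, -0.002, 0, 0, -0.0046, 0.4], [0.003, -0.128, -0.002, 0, 0, -0.0046, 0.4], [0.007, -0.128, -0.002, 0, 0, -0.0046, 0.4], [0.01, -0.128, -0.002, 0, 0, -0.0046, 0.4], [0.014, -0.128, -0.002, 0, 0, -0.0046, 0.4]]

```text
t: 12.8
position: [499.7, -59.2, 330.4]
ee_rot: [-180.0, 0.0, -4.8]
ft_force: [0.1, 0.0, -0.4]
gripper_width: 0.705
```

Call:
step_arm:
  targets:
    - [[0.056, -0.123, 0.02, 0, 0, -0.005, 0.4], [0.06, -0.122, 0.02, 0, 0, -0.005, 0.4], [0.064, -0.12, 0.02, 0, 0, -0.005, 0.4], [0.067, -0.117, 0.02, 0, 0, -0.005, 0.4], [0, 0, 0, 0, 0, 0, 0.4]]

```text
t: 13.3
position: [579.7, 86.1, 304.6]
ee_rot: [-179.9, 0.2, 2.7]
ft_force: [-0.6, -1.5, 0.6]
gripper_width: 0.699
```

```bash
python3 - <<'E'
from h import *
s=st()
p,d,W=cloud('wrist'); cv2.imwrite('pics/w10.png',p[:,:,::-1])
for th in ('bolt_knob','keeper','gate_edge','gate_hinge'):
    print(th,[(np.round(r['centre'],1).tolist(),round(r['score'],2)) for r in manip.place_of('wrist',th)])
x,y,z=W[...,0],W[...,1],W[...,2]
m=(z>185)&(z<200)&(abs(x-614)<40)&(abs(y-116)<40)
P=W[m];print(len(P),cv2.minEnclosingCircle(P[:,:2].astype(np.float32)),P.mean(0))
m=(z>150)&(z<200)&(abs(x-616)<40)&(y<70)&(y>-80)
P=W[m];print('rod/staples',np.round(P[::max(1,len(P)//15)]).tolist())
E
```

```text
13.3 [579.7  86.1 304.6] [-1.7987e+02  1.7000e-01  2.7000e+00] F [-0.6 -1.5  0.6] w 59.5
bolt_knob [([613.6, 118.6, 177.0], 0.64)]
keeper [([630.4, -51.7, 125.7], 0.94), ([616.6, 117.8, 151.4], 0.45)]
gate_edge [([614.6, 114.7, 180.1], 0.55), ([346.2, 253.2, 5.6], 0.44)]
gate_hinge []
747 ((614.8899536132812, 116.08367156982422), 12.994016647338867) [614.11803034 116.52841311 192.60832855]
rod/staples [[613.0, 69.0, 153.0], [607.0, 61.0, 150.0], [613.0, 66.0, 185.0], [621.0, 63.0, 187.0], [625.0, 42.0, 155.0], [625.0, 28.0, 155.0], [619.0, 16.0, 156.0], [631.0, 19.0, 175.0], [625.0, 18.0, 187.0], [617.0, 11.0, 186.0], [623.0, -16.0, 157.0], [628.0, -32.0, 156.0], [642.0, -40.0, 156.0], [609.0, -40.0, 172.0], [609.0, -48.0, 172.0], [610.0, -69.0, 172.0]]
```

View pics/w10.png

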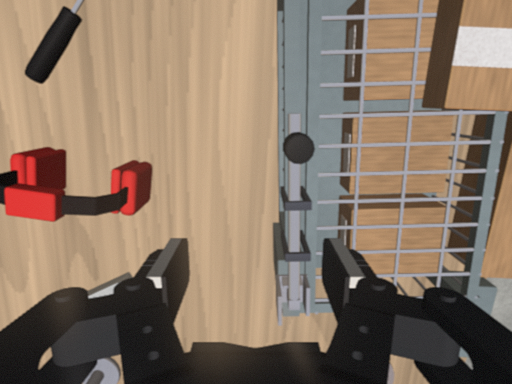

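The knob is at (298,148) in the picture. Depth puts it at (614.9,116.1) with its top at 192.6. With the 28 mm offset I need a reported z of about 143 so the tips reach about 171.

```bash
python3 - <<'E'
from h import *
s=st()
rows(s['position'],s['ee_rot'][2],(614.8,116.1,220),4,3,0.4)
rows((614.8,116.1,220),4,(614.8,116.1,143),4,3,0.4)
E
```

```text
13.55 [579.2  80.1 306.9] [179.98  -0.     2.24] F [-0.6  0.3 -0.5] w 59.4
step mm 33.53557479199373 deg 0.5860113989108492
[[0.0411, -0.0384, 0.0966, 0.0, 0.0, -0.00163, 0.4], [0.0415, -0.038, 0.0966, 0.0, 0.0, -0.00163, 0.4], [0.0419, -0.0376, 0.0966, 0.0, 0.0, -0.00163, 0.4]]
step mm 25.666666666666668 deg 0.0
[[0.0, 0.0, 0.0856, 0.0, 0.0, 0.0, 0.4], [0.0, 0.0, 0.0856, 0.0, 0.0, 0.0, 0.4], [0.0, 0.0, 0.0856, 0.0, 0.0, 0.0, 0.4]]
```

Call:
step_arm:
  targets:
    - [[0.041, -0.038, 0.097, 0, 0, -0.0016, 0.4], [0.042, -0.038, 0.097, 0, 0, -0.0016, 0.4], [0.042, -0.038, 0.097, 0, 0, -0.0016, 0.4], [0, 0, 0, 0, 0, 0, 0.4], [0, 0, 0, 0, 0, 0, 0.4]]

```text
t: 14.05
position: [615.0, 116.4, 220.0]
ee_rot: [180.0, -0.0, 4.0]
ft_force: [-0.5, 0.2, 1.0]
gripper_width: 0.702
```

Call:
step_arm:
  targets:
    - [[0, 0, 0.08, 0, 0, 0, 0.4], [0, 0, 0.08, 0, 0, 0, 0.4], [0, 0, 0.05, 0, 0, 0, 0.4], [0, 0, 0, 0, 0, 0, 0.4], [0, 0, 0, 0, 0, 0, 0.4]]

```text
t: 14.55
position: [615.6, 116.7, 158.4]
ee_rot: [-180.0, -0.1, 4.0]
ft_force: [-0.3, 0.2, 0.1]
gripper_width: 0.705
```

```bash
python3 - <<'E'
from h import *
s=st()
p,d,W=cloud('wrist'); cv2.imwrite('pics/w11.png',p[:,:,::-1])
x,y,z=W[...,0],W[...,1],W[...,2]
m=(z>187)&(z<198)&(abs(x-614)<16)&(abs(y-116)<16)
P=W[m];print(len(P),cv2.minEnclosingCircle(P[:,:2].astype(np.float32)),P.mean(0))
s=st()
E
```

```text
14.55 [615.6 116.7 158.4] [-1.7999e+02 -1.2000e-01  3.9900e+00] F [-0.3  0.2  0.1] w 59.9
2543 ((614.9117431640625, 119.44670104980469), 12.95817756652832) [614.76439106 120.70613096 192.02822618]
14.6 [615.7 116.9 158.4] [-1.7998e+02 -1.3000e-01  4.0000e+00] F [ 0.2 -0.1  0.2] w 59.5
```

View pics/w11.png

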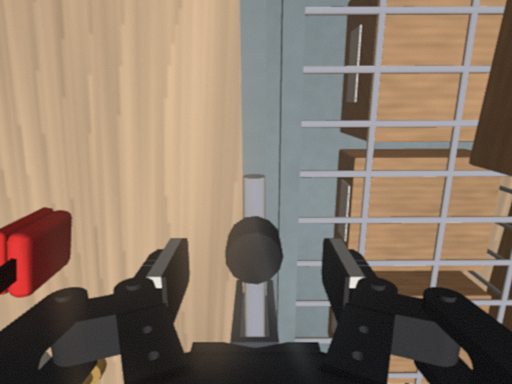

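The knob sits centrally between the open pads at (254,250) in the picture. Nudging +1.5 mm in y, lowering 15 mm and closing.

Call:
step_arm:
  targets:
    - [[0, -0.005, 0.035, 0, 0, 0, 0.4], [0, 0, 0.016, 0, 0, 0, 0.4], [0, 0, 0, 0, 0, 0, -1], [0, 0, 0, 0, 0, 0, -1], [0, 0, 0, 0, 0, 0, -1], [0, 0, 0, 0, 0, 0, -1], [0, 0, 0, 0, 0, 0, -1], [0, 0, 0, 0, 0, 0, -1]]
  force: 50

```text
t: 15.4
position: [615.0, 118.7, 141.5]
ee_rot: [-180.0, -0.0, 4.0]
ft_force: [-2.2, -0.6, 6.2]
gripper_width: 0.293
```

```bash
python3 - <<'E'
from h import *
s=st()
p,d,W=cloud('wrist'); cv2.imwrite('pics/w12.png',p[:,:,::-1])
s=st()
E
```

```text
15.4 [615.  118.7 141.5] [-1.7999e+02 -2.0000e-02  4.0500e+00] F [-2.2 -0.6  6.2] w 24.9
15.45 [615.  118.7 141.5] [-1.7999e+02 -2.0000e-02  4.0500e+00] F [-1.9 -0.5  6.1] w 24.5
```

View pics/w12.png

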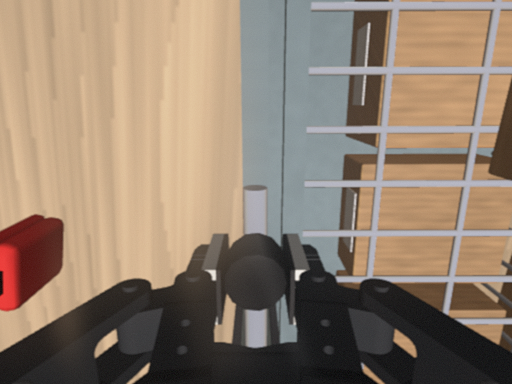

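Gripped at 24.5 mm, with the knob held between the pads at (256,270). Lifting 14 mm first.

Call:
step_arm:
  targets:
    - [[0, 0, -0.016, 0, 0, 0, -1], [0, 0, -0.016, 0, 0, 0, -1], [0, 0, -0.014, 0, 0, 0, -1], [0, 0, 0, 0, 0, 0, -1], [0, 0, 0, 0, 0, 0, -1]]

```text
t: 15.95
position: [614.9, 118.7, 155.1]
ee_rot: [-180.0, 0.0, 4.0]
ft_force: [-1.0, 0.2, -3.0]
gripper_width: 0.288
```

```bash
python3 - <<'E'
from h import *
s=st()
p,d,W=cloud('side'); cv2.imwrite('pics/s13.png',cv2.resize(p[140:250,170:280],None,fx=6,fy=6,interpolation=2)[:,:,::-1])
p,d,W=cloud('wrist'); cv2.imwrite('pics/w13.png',p[:,:,::-1])
x,y,z=W[...,0],W[...,1],W[...,2]
m=(z>200)&(z<215)&(abs(x-614)<10)&(abs(y-118)<16)
print(m.sum(), W[m].mean(0) if m.any() else '')
s=st()
E
```

```text
15.95 [614.9 118.7 155.1] [-179.99    0.      4.05] F [-1.   0.2 -3. ] w 24.4
2846 [614.25201409 120.76418095 205.2464108 ]
16.05 [614.8 118.7 154.9] [-1.7999e+02  1.0000e-02  4.0500e+00] F [-2.1  0.8 -2.5] w 24.5
```

View pics/s13.png

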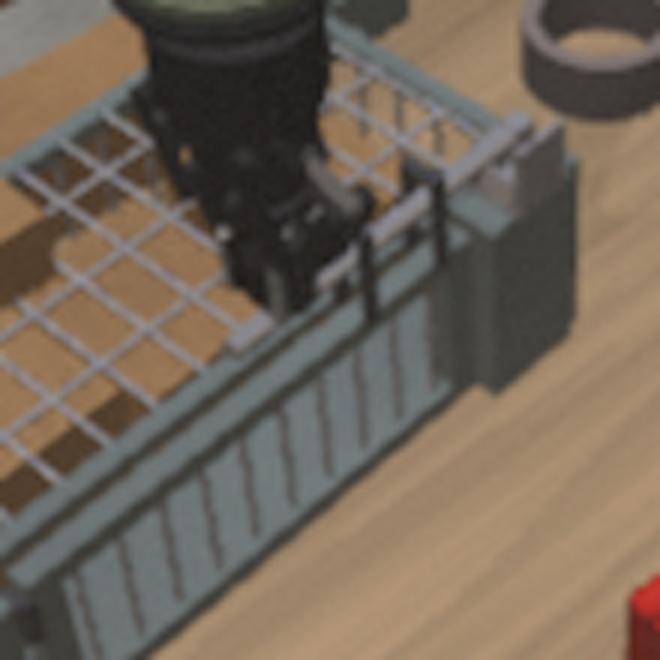

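The bolt has risen about 13 mm (knob top 192→205.2) and its nose shows raised above the lip near (515,130). Drawing it 36 mm towards the hinge.

Call:
step_arm:
  targets:
    - [[0, -0.02, -0.002, 0, 0, 0, -1], [0, -0.03, 0, 0, 0, 0, -1], [0, -0.03, 0, 0, 0, 0, -1], [0, -0.03, 0, 0, 0, 0, -1], [0, -0.01, 0, 0, 0, 0, -1], [0, 0, 0, 0, 0, 0, -1], [0, 0, 0, 0, 0, 0, -1]]

```text
t: 16.75
position: [612.2, 154.6, 155.6]
ee_rot: [-180.0, 0.0, 4.1]
ft_force: [-3.1, 0.6, -3.3]
gripper_width: 0.283
```

```bash
python3 - <<'E'
from h import *
s=st()
p,d,W=cloud('side'); cv2.imwrite('pics/s14.png',cv2.resize(p[140:250,170:280],None,fx=6,fy=6,interpolation=2)[:,:,::-1])
p,d,W=cloud('top'); cv2.imwrite('pics/t14.png',cv2.resize(p[80:200,140:300],None,fx=5,fy=5,interpolation=2)[:,:,::-1])
p,d,W=cloud('wrist')
x,y,z=W[...,0],W[...,1],W[...,2]
m=(z>200)&(z<215)&(abs(x-612)<10)&(abs(y-154)<16)
print(m.sum(), W[m].mean(0) if m.any() else '')
for th in ('gate_edge','gate_hinge','bolt_knob'): print(th,[(np.round(r['centre'],1).tolist(),round(r['score'],2)) for r in manip.place_of('side',th)])
s=st()
E
```

```text
16.75 [612.2 154.6 155.6] [-1.7999e+02  2.0000e-02  4.0600e+00] F [-3.1  0.6 -3.3] w 24.1
2883 [612.0284501  156.5807613  205.87538309]
gate_edge [([623.6, -6.3, 128.6], 0.66)]
gate_hinge [([598.5, 282.1, 124.5], 0.73)]
bolt_knob [([609.3, 156.2, 196.0], 0.79)]
17.05 [612.3 154.3 155.6] [-1.80e+02  1.00e-02  4.03e+00] F [-4.1  0.4 -2.3] w 24.5
```

View pics/s14.png

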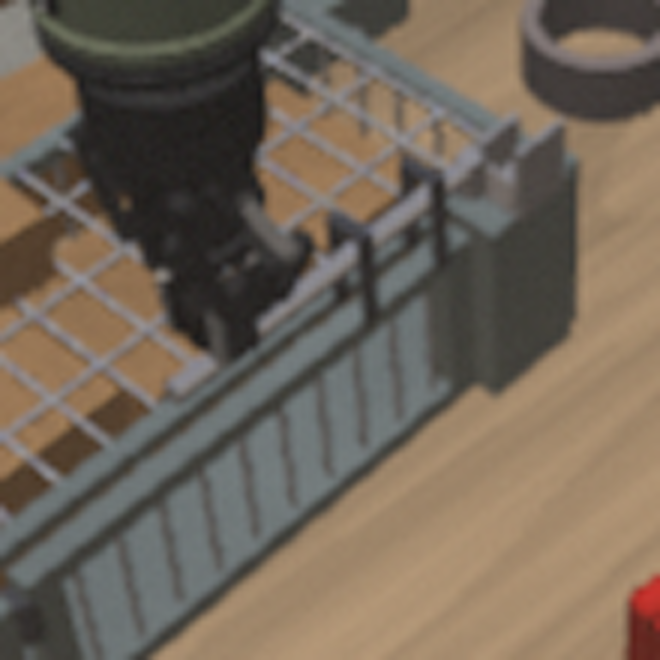

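View pics/t14.png

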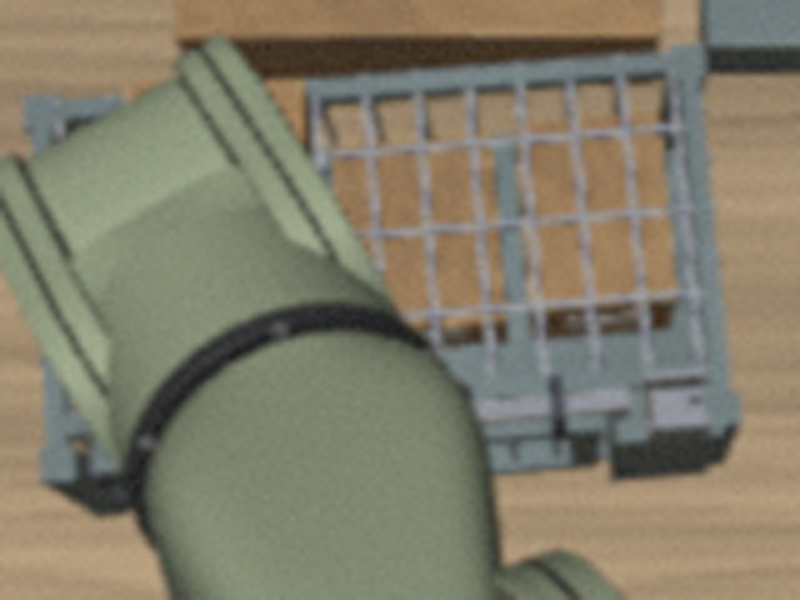

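The bolt is drawn about 36 mm: the nose end at (628,400) in the top crop is now clear of the keeper, which starts at column 650. The gate is still shut. With the hinge at about (603,283), the knob radius is about 129 mm, so 16° needs about 36 mm of arc along −tool x, with yaw following.

Call:
step_arm:
  targets:
    - [[-0.02, -0.0005, 0, 0, 0, 0.0074, -1], [-0.02, -0.0005, 0, 0, 0, 0.0074, -1], [-0.02, -0.0005, 0, 0, 0, 0.0074, -1], [0, 0, 0, 0, 0, 0, -1]]

```text
t: 17.45
position: [594.5, 154.4, 156.0]
ee_rot: [180.0, -0.1, -4.0]
ft_force: [0.9, -0.6, -1.7]
gripper_width: 0.285
```

Call:
step_arm:
  targets:
    - [[-0.02, -0.0005, 0, 0, 0, 0.0074, -1], [-0.02, -0.0005, 0, 0, 0, 0.0074, -1], [-0.02, -0.0005, 0, 0, 0, 0.0074, -1], [0, 0, 0, 0, 0, 0, -1], [0, 0, 0, 0, 0, 0, -1], [0, 0, 0, 0, 0, 0, -1]]

```text
t: 18.05
position: [577.2, 157.0, 155.6]
ee_rot: [-180.0, -0.0, -11.9]
ft_force: [2.2, 0.4, -1.6]
gripper_width: 0.286
```

```bash
python3 - <<'E'
from h import *
s=st()
p,d,W=cloud('side'); cv2.imwrite('pics/s15.png',p[:,:,::-1])
for th in ('gate_edge','gate_hinge','bolt_knob','ears_crown'): print(th,[(np.round(r['centre'],1).tolist(),round(r['score'],2)) for r in manip.place_of('side',th)])
p,d,W=cloud('top'); cv2.imwrite('pics/t15.png',cv2.resize(p[80:200,140:300],None,fx=5,fy=5,interpolation=2)[:,:,::-1])
for th in ('gate_edge','gate_hinge','ears_crown'): print(th,[(np.round(r['centre'],1).tolist(),round(r['score'],2)) for r in manip.place_of('top',th)])
s=st()
E
```

```text
18.05 [577.2 157.  155.6] [-1.7998e+02 -3.0000e-02 -1.1860e+01] F [ 2.2  0.4 -1.6] w 24.3
gate_edge [([541.2, 0.1, 130.9], 0.94), ([574.7, 155.2, 164.8], 0.42), ([774.1, 203.4, 127.1], 0.24)]
gate_hinge [([600.4, 282.4, 123.6], 0.77)]
bolt_knob [([574.3, 157.4, 193.1], 0.85)]
ears_crown [([356.0, 46.9, 130.9], 0.9), ([575.8, 155.3, 193.3], 0.44)]
gate_edge [([543.8, -1.2, 129.1], 0.81)]
gate_hinge [([427.9, 406.9, -1.4], 0.16)]
ears_crown [([440.4, -329.9, 180.3], 0.8)]
18.5 [576.7 157.1 155.6] [-179.99   -0.    -11.93] F [ 3.4  0.1 -2.7] w 24.4
```

View pics/s15.png

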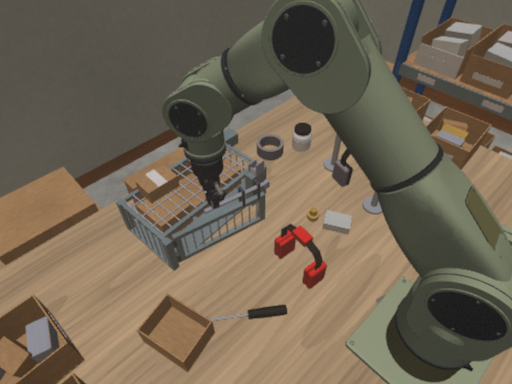

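View pics/t15.png

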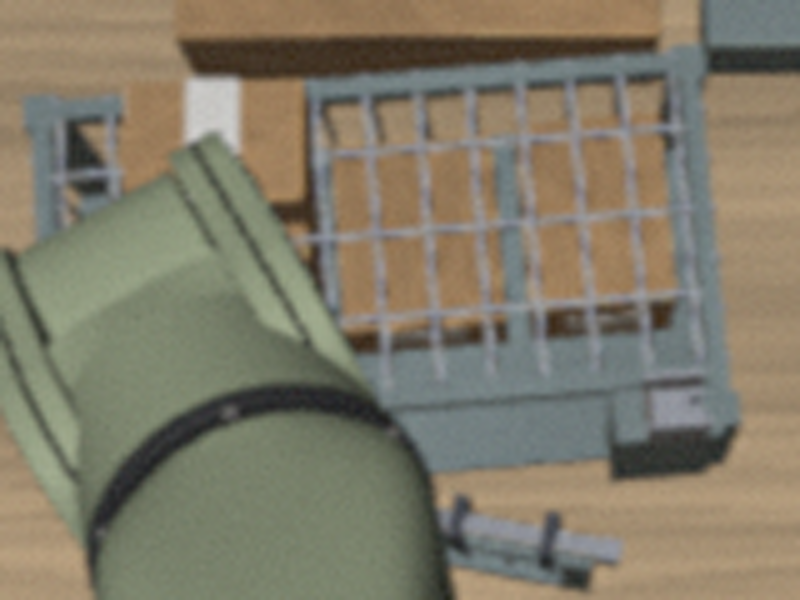

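The gate is ajar: its edge moved from (624,-6) to (542,0), about 82 mm or 0.28 rad. The nose has swung out to (615,550) in the top crop. One settling call and a final check, then hand in.

Call:
step_arm:
  targets:
    - [[0, 0, 0, 0, 0, 0, -1], [0, 0, 0, 0, 0, 0, -1], [0, 0, 0, 0, 0, 0, -1], [0, 0, 0, 0, 0, 0, -1], [0, 0, 0, 0, 0, 0, -1]]

```text
t: 19.0
position: [576.6, 157.1, 155.6]
ee_rot: [-180.0, 0.0, -11.9]
ft_force: [3.6, -0.0, -2.4]
gripper_width: 0.286
```

```bash
python3 - <<'E'
from h import *
s=st(); print(np.abs(s['qd']).max())
p,d,W=cloud('top'); cv2.imwrite('pics/t16.png',p[:,:,::-1])
for th in ('gate_edge','ears_crown'): print(th,[(np.round(r['centre'],1).tolist(),round(r['score'],2)) for r in manip.place_of('top',th)])
s=st()
manip.hand_in()
E
```

```text
19.0 [576.6 157.1 155.6] [-179.99    0.    -11.93] F [ 3.6 -0.  -2.4] w 24.3
0.11361271399016348
gate_edge [([541.9, -0.8, 127.2], 0.66), ([429.2, 408.3, -1.4], 0.21)]
ears_crown [([442.8, -330.4, 182.8], 0.78)]
19.15 [576.6 157.1 155.6] [-180.      0.    -11.94] F [ 3.2  0.8 -2.4] w 24.4
the job is handed in; nothing more can be done
```

View pics/t16.png

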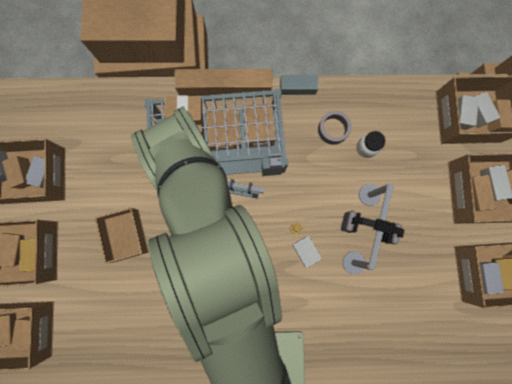

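I handed the job in at 19.15 s. The grey ear defenders hang released on the rail, the bolt is drawn, and the gate is held ajar by its knob. `hand_in` reports no verdict, so success is judged from my own checks.

**Last checks**
- **Ears:** the crown reads (443, -330, 183), within about 6 mm of the measured rail line and top. The last top picture shows them hanging across the bar at about (372, 226).
- **Gate:** the free edge stands about 82 mm open, roughly 0.28 rad, and the arm is still.
- **Bolt:** it was lifted about 14 mm and drawn about 36 mm before the gate swung. The knob is gripped at 24.4 mm with 50 N set, and the gate spring pulls on the tool with about 3.5 N.
- **Bystanders:** I did not measure them. The jar, tape, bin, fitting and packet look unmoved in the last picture, but the arm hides the screwdriver and part of the carton.

**What failed or disagreed**
- **First grasp missed:** the fingers shut above the cushion without touching the ears. Side and wrist depth showed the real fingertips about 28 mm higher than the reported tool position. I allowed for that in every later move.
- **Hinge not confirmed from above:** in the last top views the network found only a false hinge, at (428, 407). The side camera gave it consistently at about (600, 282).

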